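Balance the centrifuge buckets

ROBOT

A 6-joint arm with a two-finger parallel gripper is mounted at the origin on the work surface. World frame = base frame: x ahead of the robot, y to its left, z up, the work surface at z = 0. Lengths are in mm, angles in rad, forces in N, time in s.
With the tool pointing down it reaches from about 350 to 975 mm from the base axis. Payload 4.9 kg.
Tool frame: the origin (TCP) lies on the centre line of the jaws, within the pads' length; the fingertips stand 25 mm ahead of it and the grasp point (between the pads) lies 6 mm ahead of it; z points along the fingers, y is the line along which they close (so a half turn about z gives the same grasp; the last joint's range is limited). The gripper opens to 85 mm and grips with 20 to 120 N. Pads are 22 mm wide; open, the fingers measure 114 mm over their backs; the gripper's body (76 mm by 85 mm) begins 54 mm behind the grasp point. The pads swing forward as they close: fully open they stand 13 mm farther back than shut.
Start: joints at [0.987, 0.053, 1.613, -0, 1.476, -0.119], TCP at [280.14, 558.68, 256.304] pointing down, gripper open.
Joint ranges: [-3.01, 3.01], [-1.01, 2.22], [0.06, 2.58], [-1.02, 4.17], [0.09, 2.62], [-3.14, 3.14]. Speed limits (rad/s): [2.57, 2.57, 3.14, 3.14, 3.14, 3.14].

INTERFACE

Orientations are given as a unit quaternion [x, y, z, w].
In Python, from bench import arm gives the robot as it stands.
- The arm moves only by the tool arm_command, never from a script. Its argument "deltas" is a list of rows, each an object of numbers: "x", "y", "z": the shift along the tool's x, y, z in mm; "twist": the turn about the tool's z in degrees. A call has 1 to 10 rows; each row shifts and turns the commanded pose from where the row before left it, along the tool's axes as they then stand; what a row does not reach is not made up. A row lasts 1/10 s, in which the tool goes at most 50 mm and 8.59 degrees, less where a joint would pass 70% of its speed; a pose out of reach is approached as far as the arm can. A call with a gripper value outside its range is refused whole. "jaw" is the opening, from -1 (shut) to 1 (fully open), set as the call begins (left out, the last holds). The fingers move at their own pace and stop on an object; "grip_force" is the grip in N (left out, the last holds). Time passes only in rows, so rows that do not move let the fingers close. It gives the time, the measured TCP pose, the force, the opening and the grip force at its end, in the units of the state.
- arm.read_state(): the state, without advancing time (a new reading comes with each control period).
- arm.capture(name): name is "scene" or "top" or "wrist"; returns a dict with "img" (400x640x3 uint8, blue, green, red), "fov_y" (degrees; the focal length in pixels is half the picture's height over the tangent of half this angle, whatever the lens; pixels are square), "cx", "cy" (the principal point, pixels), "distortion" ([k1, k2, p1, p2, k3] as OpenCV has them; the pictures are not rectified), "R" (3x3) and "t" (3): a world point X has camera coordinates R X + t. Camera axes: x right, y down, z forward; pixel columns grow to the right and rows downward; lengths in mm; the calibration is good to about 2 mm. A picture is of the moment at which its call begins. There is no depth.
- arm.close_job(): hands the job in; it is judged then, once.
Trained networks look in the newest picture that a camera, given by its name, has taken for a name from the list of things; names that differ only in an ending like _2 or _b are one class to them, and where a whole thing is asked for, a point or a joint stands for the part that bears it (a point fixed in the world has none). Each returns a list of dicts, best first, with "p" (0 to 1); they miss things now and then, are a little off and sometimes report something else, mostly with a low value. They report only what shows in the picture. A call takes as long as a camera call. They do not tell look-alikes from the thing itself.
- arm.spot_in(camera, thing): "box" ([left, top, right, bottom] in pixels, round what is visible of it).
- arm.place_of(camera, thing): "uv" ([column, row] in pixels: a listed point, or the origin of a listed thing).
The state is a dict: "time_s": time; "joint_pos": joint angles; "joint_velocities": joint speeds; "joint_torque": joint torques, N m; "ee_pos": TCP position; "eef_rot": TCP orientation; "wrist_force": force on the tool from outside, world axes, zero at the start; "ft_torque": the same for the moment, N m; "finger_gap": finger opening in mm; "finger_force": force on a finger pad.
Only numpy, scipy, OpenCV 4.12 (cv2) and the standard library are available. Lean on these libraries where they do the work, as an engineer would, in place of code of your own. Each camera call takes 0.05 s, during which the arm holds its last target. There are 200 camera calls.

TASK

Make the three twin buckets ready for the centrifuge: each already holds one sample bottle, and needs a balance bottle of the same shape in its empty well. Take the loose brown bottles from the bench and set each upright, fully down, in the empty well beside its twin, without dropping it. Leave the samples in their wells and the stoppered flask where it stands.

Things in the scene. Friction and masses are not known exactly. Their poses are not given: they have to be found in the camera images.
- blank_tall: Loose water-filled balance bottle standing on the bench, a tall slim round brown bottle: body 38 mm diameter, sloping shoulder from 88 mm, white round screw cap 30 mm diameter from 100 mm up to the top at 124 mm. Origin at the centre of its underside, z up to the cap; stands upright, 80 to 190 g, can be gripped by the cap from above.
- blank_squat: Loose water-filled balance bottle standing on the bench, a squat wide round brown jar: body 48 mm diameter, white round screw cap 46 mm diameter from 46 mm up to the top at 66 mm. Origin at the centre of its underside, z up to the cap; stands upright, 80 to 190 g, can be gripped by the cap from above.
- blank_square: Loose water-filled balance bottle standing on the bench, a square brown bottle: body 38 x 38 mm and 66 mm tall, white round screw cap 30 mm diameter from 70 mm up to the top at 94 mm. Origin at the centre of its underside, z up to the cap; stands upright, 80 to 190 g, can be gripped by the cap from above.
- sample_tall: Sample bottle already standing in one well of a bucket, same make as the loose one: a tall slim round brown bottle: body 38 mm diameter, sloping shoulder from 88 mm, white round screw cap 30 mm diameter from 100 mm up to the top at 124 mm. Origin at the centre of its underside, z up. Stays where it is.
- sample_squat: Sample bottle already standing in one well of a bucket, same make as the loose one: a squat wide round brown jar: body 48 mm diameter, white round screw cap 46 mm diameter from 46 mm up to the top at 66 mm. Origin at the centre of its underside, z up. Stays where it is.
- sample_square: Sample bottle already standing in one well of a bucket, same make as the loose one: a square brown bottle: body 38 x 38 mm and 66 mm tall, white round screw cap 30 mm diameter from 70 mm up to the top at 94 mm. Origin at the centre of its underside, z up. Stays where it is.
- carrier_tall: Fixed aluminium twin bucket, a block 156 x 78 x 34 mm with two round wells in its top, 66 mm across, 26 mm deep, floor 8 mm above the bench; short dark pins on its long sides. All three buckets look alike; this one holds the tall sample. Origin at the centre of its underside, x along its length: the well with the sample is centred at x = -39 mm, the empty well at x = +39 mm, both at y = 0.
- carrier_squat: Fixed aluminium twin bucket, a block 156 x 78 x 34 mm with two round wells in its top, 66 mm across, 26 mm deep, floor 8 mm above the bench; short dark pins on its long sides. All three buckets look alike; this one holds the squat sample. Origin at the centre of its underside, x along its length: the well with the sample is centred at x = -39 mm, the empty well at x = +39 mm, both at y = 0.
- carrier_square: Fixed aluminium twin bucket, a block 156 x 78 x 34 mm with two round wells in its top, 66 mm across, 26 mm deep, floor 8 mm above the bench; short dark pins on its long sides. All three buckets look alike; this one holds the square sample. Origin at the centre of its underside, x along its length: the well with the sample is centred at x = -39 mm, the empty well at x = +39 mm, both at y = 0.
- flask: Stoppered conical glass flask, 72 mm across the base, 115 mm tall, black stopper 30 mm across. Loose; origin at the centre of its underside. Belongs to none of the buckets and stays where it is.
Mind the look-alikes: they are no part of the job. What is shaped like the blank_squat but blue is not meant.

How it is judged:
By the outcome, as a careful person would: the job done as asked, in the order asked, and still so for the second after the job is handed in, with the robot touching nothing.
It also fails if it takes over 96 s, if anything falls off the work surface, if the arm or the gripper's body presses on something with over 40 N, if the wrist force passes 120 N, or if a joint passes its speed limit or range.

## Working session

There is one attempt and no reset: what is moved stays moved. The work goes in short steps, Python scripts to look and compute and a tool call to move; the robot and the scene stay as the last step left them, time stands still between calls to the robot, and variables do not carry over. Pictures are saved under pics/ and viewed, at most 14 in all, crops included, and the job is handed in when it is done.

Besides the shell and the picture viewer there is one more tool, called after "Emit:" as a command line: name --argument value ..., lists and objects as JSON in quotes. arm_command: Moves the arm, as the interface text tells. Its arguments: {"type":"object","properties":{"deltas":{"type":"array"},"jaw":{"type":"number"},"grip_force":{"type":"number"}},"required":["deltas"]}

```bash
mkdir -p pics; cat > h.py <<'E'
import numpy as np, cv2
from bench import arm
def cam(c):
    f=c["img"].shape[0]/2/np.tan(np.radians(c["fov_y"])/2)
    return np.array([[f,0,c["cx"]],[0,f,c["cy"]],[0,0,1]]),np.array(c["distortion"],float),np.array(c["R"],float),np.array(c["t"],float)
def ray(c,uv,z):
    K,d,R,t=cam(c)
    n=cv2.undistortPoints(np.array([[uv]],float),K,d)[0,0]
    D=R.T@np.array([n[0],n[1],1]);C=-R.T@t
    return C+D*(z-C[2])/D[2]
def proj(c,P):
    K,d,R,t=cam(c)
    return cv2.projectPoints(np.array(P,float).reshape(-1,1,3),cv2.Rodrigues(R)[0],t,K,d)[0][:,0]
E
python3 - <<'E'
from h import *
s=arm.read_state();print(s)
for n in("scene","top"):
    c=arm.capture(n);cv2.imwrite(f"pics/{n}0.png",c["img"]);K,d,R,t=cam(c);print(n,(-R.T@t).round(),K[0,0],d)
    for th in"blank_tall blank_squat blank_square sample_tall sample_squat sample_square carrier_tall carrier_squat carrier_square flask".split():
        print(th,[(np.round(r["uv"]).tolist(),round(r["p"],2),ray(c,r["uv"],8 if 'sample' in th else 0)[:2].round().tolist()) for r in arm.place_of(n,th)][:4])
E
```

```text
{'time_s': 0.0, 'joint_pos': array([ 9.86996263e-01,  5.33506769e-02,  1.61428846e+00,  5.09319980e-05,
        1.47595193e+00, -1.18972714e-01]), 'joint_velocities': array([-2.32284623e-05, -1.19063851e-04,  2.59356152e-04,  8.97750286e-05,
       -2.20855450e-03,  7.03187891e-04]), 'joint_torque': array([-7.95595952e-04, -3.93698359e+01, -3.70166624e+01, -1.85598788e-04,
        7.44982157e-03,  1.26256072e-06]), 'ee_pos': array([279.83183817, 558.23318117, 255.07008213]), 'eef_rot': array([ 2.30329228e-01,  9.73112248e-01, -9.29429296e-04, -3.67728012e-04]), 'wrist_force': array([-0.13830568,  0.06819432, -0.5582776 ]), 'ft_torque': array([ 0.01854229, -0.02346041, -0.03115581]), 'finger_force': 0.0, 'finger_gap': 85.48833650578086}
scene [1194.  -15. 1008.] 469.1474913712134 [-0.13663129  0.          0.          0.          0.        ]
blank_tall [([279.0, 159.0], 0.86, [455.0, -109.0])]
blank_squat [([214.0, 255.0], 0.59, [733.0, -253.0]), ([253.0, 205.0], 0.58, [596.0, -168.0]), ([252.0, 238.0], 0.56, [689.0, -167.0])]
blank_square [([394.0, 226.0], 0.55, [657.0, 180.0]), ([417
[... 414 characters left out ...]
. -28. 946.] 438.37082799938366 [0.00616303 0.         0.         0.         0.        ]
blank_tall [([356.0, 268.0], 0.8, [453.0, -97.0])]
blank_squat [([424.0, 140.0], 0.89, [740.0, -255.0]), ([389.0, 161.0], 0.64, [689.0, -174.0]), ([383.0, 202.0], 0.56, [597.0, -158.0])]
blank_square [([228.0, 178.0], 0.9, [651.0, 186.0])]
sample_tall [([307.0, 219.0], 0.93, [558.0, 8.0])]
sample_squat [([189.0, 231.0], 0.78, [532.0, 264.0])]
sample_square [([442.0, 231.0], 0.59, [532.0, -282.0])]
carrier_tall [([309.0, 201.0], 0.79, [598.0, 5.0])]
carrier_squat [([179.0, 240.0], 0.78, [511.0, 286.0])]
carrier_square [([454.0, 235.0], 0.77, [524.0, -310.0])]
flask [([252.0, 264.0], 0.91, [461.0, 126.0])]
```

View pics/scene0.png

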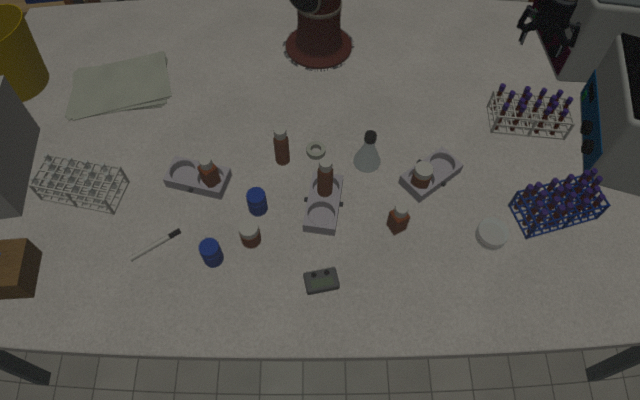

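View pics/top0.png

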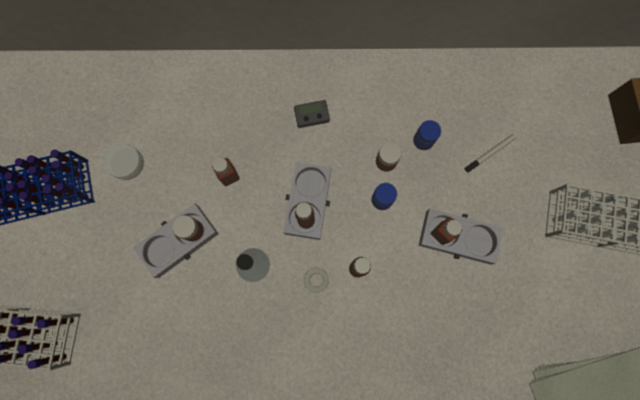

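Squat candidates: the blue look-alikes at scene (257,201) and (211,252), top (385,196) and (428,134); the brown jar with a white cap at scene (250,237), top (389,157); and the sample squat in a bucket at (422,177). I choose the brown jar. The loose tall bottle is at scene (281,147), not the one in the bucket at (325,180). The loose square one is at (398,219), not (209,172) in the bucket. The flask is at (368,150). Next I refine poses by edge fitting and check them in a crop.

```bash
cat > fit.py <<'E'
from h import *
from scipy.optimize import minimize
from scipy.ndimage import map_coordinates
a=np.linspace(0,2*np.pi,72,endpoint=False)
circ=lambda r,z:np.c_[r*np.cos(a),r*np.sin(a),z+0*a]
def seg(p,q,n=40): return np.linspace(p,q,n)
R_=[(-78,-39,34),(78,-39,34),(78,39,34),(-78,39,34)]
rect=np.vstack([seg(R_[i],R_[(i+1)%4]) for i in range(4)])
CAR=np.vstack([rect,circ(33,34)+[39,0,0]])
CAP={"tall":circ(15,124),"squat":circ(23,66),"square":circ(15,94)}
def T(M,p):
    th=p[2] if len(p)>2 else 0;c,s=np.cos(th),np.sin(th)
    return M@np.array([[c,s,0],[-s,c,0],[0,0,1]])+[p[0],p[1],0]
def grad(c,s):
    g=cv2.GaussianBlur(c["img"].astype(np.float32),(0,0),s)
    return np.sqrt(sum(cv2.Sobel(g[...,k],cv2.CV_32F,1,0)**2+cv2.Sobel(g[...,k],cv2.CV_32F,0,1)**2 for k in range(3)))
def fit(cs,M,p0):
    p=np.array(p0,float)
    for s in(2.5,1.2):
        G=[grad(c,s) for c in cs]
        f=lambda q:-sum(np.minimum(map_coordinates(g,proj(c,T(M,q))[:,::-1].T,order=1),np.percentile(g,98)).mean()/np.percentile(g,98) for g,c in zip(G,cs))
        S=np.vstack([p]+[p+d for d in np.diag([6,6,.1][:len(p)])])
        r=minimize(f,p,method="Nelder-Mead",options=dict(initial_simplex=S));p=r.x
    return p,-r.fun/len(cs)
E
python3 - <<'E'
from fit import *
cs={n:arm.capture(n) for n in("scene","top")}
B={"tall":(454,-103),"squat":(689,-170),"square":(654,183)}
C={"tall":(597,8,np.arctan2(3,41)),"squat":(512,282,np.arctan2(24,-24)),"square":(525,-313,np.arctan2(-31,-9))}
im=cs["top"]["img"].copy();big=cv2.resize(im,None,fx=3,fy=3)
for nm,D,in(("B",B),("C",C)):
  for k,p in D.items():
    M=CAP[k] if nm=="B" else CAR
    for w in(["scene"],["top"],["scene","top"]):
        q,s=fit([cs[x] for x in w],M,p);print(nm,k,w,q.round(2),round(s,2), (T(np.array([[39,0,0.]]),q)[0,:2].round(1) if nm=="C" else ""))
    for u,v in proj(cs["top"],T(M,q)):cv2.circle(big,(int(3*u+1),int(3*v+1)),1,(0,255,0),-1)
out=big[390:850,390:1540];cv2.imwrite("pics/fit.png",cv2.resize(out,(800,320)))
g=cs["scene"]["img"]
cv2.imwrite("pics/cand.png",cv2.convertScaleAbs(np.hstack([cv2.resize(g[y-45:y+45,x-45:x+45],(266,266)) for x,y in((245,230),(281,150),(398,218))]),alpha=1.8))
E
```

```text
B tall ['scene'] [481.15 -92.19] 0.61 
B tall ['top'] [444.18 -86.82] 0.75 
B tall ['scene', 'top'] [454.68 -96.27] 0.5 
B squat ['scene'] [ 691.49 -166.19] 0.4 
B squat ['top'] [ 685.66 -167.52] 0.46 
B squat ['scene', 'top'] [ 690.44 -165.43] 0.42 
B square ['scene'] [678.2  162.47] 0.67 
B square ['top'] [655.18 182.  ] 0.61 
B square ['scene', 'top'] [657.54 182.33] 0.47 
C tall ['scene'] [ 5.9952e+02  8.1800e+00 -1.9000e-01] 0.48 [637.8   0.7]
C tall ['top'] [ 5.9065e+02  8.9100e+00 -1.2000e-01] 0.36 [629.4   4.4]
C tall ['scene', 'top'] [ 5.982e+02  7.240e+00 -1.700e-01] 0.4 [6.366e+02 5.000e-01]
C squat ['scene'] [521.97 289.42   2.25] 0.53 [497.5 319.8]
C squat ['top'] [506.2  276.82   2.21] 0.63 [482.9 308.1]
C squat ['scene', 'top'] [515.3  281.54   2.42] 0.45 [486.1 307.4]
C square ['scene'] [ 540.85 -308.81   -1.83] 0.67 [ 530.9 -346.5]
C square ['top'] [ 515.01 -306.12   -1.83] 0.65 [ 504.9 -343.8]
C square ['scene', 'top'] [ 522.51 -307.77   -1.83] 0.53 [ 512.7 -345.5]
```

View pics/fit.png

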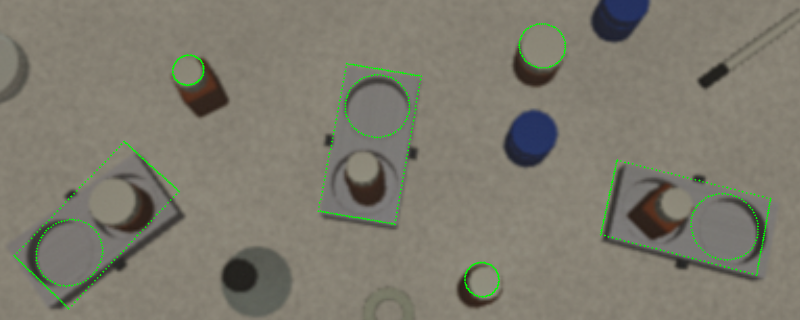

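View pics/cand.png

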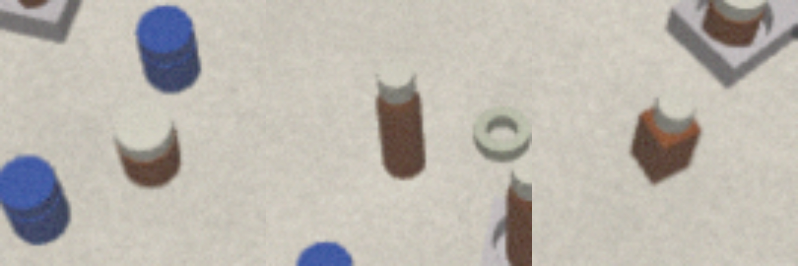

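The crop confirms the loose items: a brown squat jar, a tall bottle and a square bottle. The two fixed cameras disagree by about 15 mm in the fits, so I'll check with the wrist camera.

```bash
cat >> h.py <<'E'
def go(x,y,z,phi=None):
    s=arm.read_state();p=np.array(s["ee_pos"]);from scipy.spatial.transform import Rotation as Ro
    R=Ro.from_quat(s["eef_rot"]).as_matrix();f=np.degrees(np.arctan2(R[1,0],R[0,0]))
    d=R.T@(np.array([x,y,z])-p)
    tw=None if phi is None else (f-phi+90)%180-90
    print("at",p.round(1),"phi",round(f,1),"-> deltas",d.round(1),"twist",None if tw is None else round(tw,1))
E
python3 - <<'E'
from fit import *
c=arm.capture("wrist");K,d,R,t=cam(c);print((-R.T@t).round(),R.round(2).tolist(),K[0,0],d)
cv2.imwrite("pics/w0.png",c["img"])
for th in("carrier_squat","sample_squat"):print(th,[(np.round(r["uv"]).tolist(),round(r["p"],2),ray(c,r["uv"],8 if 'sample' in th else 0)[:2].round().tolist()) for r in arm.place_of("wrist",th)][:4])
go(520,230,320)
E
```

```text
[210. 594. 374.] [[0.45, 0.89, -0.0], [0.85, -0.43, 0.31], [0.28, -0.14, -0.95]] 295.9304180947764 [-0.05664783  0.          0.          0.          0.        ]
carrier_squat [([239.0, 363.0], 0.67, [510.0, 291.0])]
sample_squat []
at [280.2 558.7 256.3] phi 153.4 -> deltas [-361.7 -186.3  -63.7] twist None
```

View pics/w0.png

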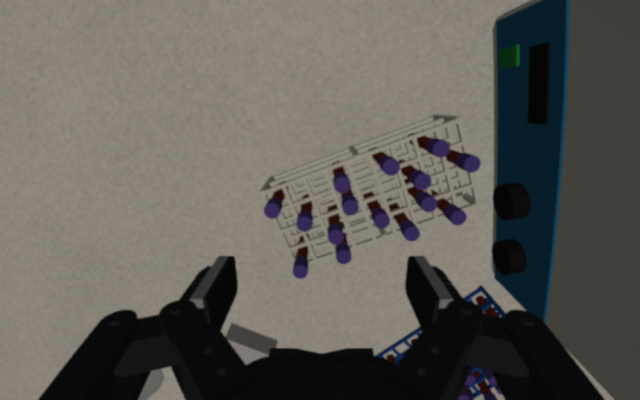

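The wrist view shows the tube rack ahead and the fingers at the bottom. It covers about 800 mm, so moving over the middle will see most items.

Emit:
arm_command --deltas '[{"x": -36,"y": -19,"z": -6},{"x": -36,"y": -19,"z": -6},{"x": -36,"y": -19,"z": -6},{"x": -36,"y": -19,"z": -6},{"x": -36,"y": -19,"z": -6},{"x": -36,"y": -19,"z": -6},{"x": -36,"y": -19,"z": -6},{"x": -36,"y": -19,"z": -6},{"x": -36,"y": -19,"z": -6},{"x": -36,"y": -15,"z": -10}]'

```text
invalid input
```

```bash
cat > look.py <<'E'
from fit import *
import sys
def nets(c,n="wrist"):
    for th in"blank_tall blank_squat blank_square sample_tall sample_squat sample_square carrier_tall carrier_squat carrier_square flask".split():
        print(th,[(np.round(r["uv"]).tolist(),round(r["p"],2),ray(c,r["uv"],8 if 'sample' in th else 0)[:2].round().tolist()) for r in arm.place_of(n,th)][:3])
if __name__=="__main__":
    c=arm.capture("wrist");cv2.imwrite(sys.argv[1],cv2.convertScaleAbs(c["img"],alpha=1.5));print(arm.read_state()["ee_pos"].round(1));nets(c)
E
python3 look.py pics/w1.png
```

```text
[280.2 558.7 256.3]
blank_tall []
blank_squat []
blank_square []
sample_tall []
sample_squat []
sample_square []
carrier_tall []
carrier_squat [([238.0, 364.0], 0.95, [512.0, 288.0])]
carrier_square []
flask [([143.0, 369.0], 0.75, [453.0, 130.0])]
```

View pics/w1.png

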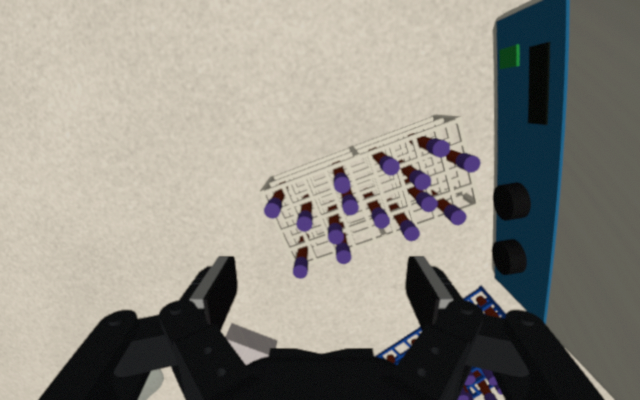

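The arm did not move because the input was refused. Probably each row needs all four keys.

Emit:
arm_command --deltas '[{"x": -36,"y": -19,"z": -6,"twist": 0},{"x": -36,"y": -19,"z": -6,"twist": 0},{"x": -36,"y": -19,"z": -6,"twist": 0},{"x": -36,"y": -19,"z": -6,"twist": 0},{"x": -36,"y": -19,"z": -6,"twist": 0},{"x": -36,"y": -19,"z": -6,"twist": 0},{"x": -36,"y": -19,"z": -6,"twist": 0},{"x": -36,"y": -19,"z": -6,"twist": 0},{"x": -36,"y": -19,"z": -6,"twist": 0},{"x": -36,"y": -15,"z": -10,"twist": 0}]' --jaw 1 --grip_force 40

```text
time_s: 2.9
ee_pos: [519.0, 229.3, 320.2]
eef_rot: [0.23, 0.973, -0.0, -0.0]
wrist_force: [1.3, -0.3, -0.4]
finger_gap: 85.2
finger_force: 0.0
```

```bash
python3 look.py pics/w2.png
```

```text
[522.9 225.6 322.4]
blank_tall [([120.0, 219.0], 0.65, [456.0, -106.0])]
blank_squat [([156.0, 367.0], 0.87, [738.0, -250.0]), ([153.0, 299.0], 0.61, [606.0, -152.0])]
blank_square [([334.0, 246.0], 0.87, [654.0, 186.0])]
sample_tall [([207.0, 241.0], 0.72, [552.0, 7.0])]
sample_squat [([121.0, 216.0], 0.75, [452.0, -95.0]), ([342.0, 163.0], 0.59, [534.0, 256.0])]
sample_square [([72.0, 293.0], 0.82, [528.0, -277.0])]
carrier_tall [([226.0, 264.0], 0.79, [603.0, 7.0]), ([210.0, 244.0], 0.35, [561.0, 4.0])]
carrier_squat [([356.0, 139.0], 0.85, [513.0, 289.0])]
carrier_square [([61.0, 294.0], 0.94, [522.0, -310.0])]
flask [([70.0, 294.0], 0.7, [530.0, -293.0]), ([240.0, 155.0], 0.69, [457.0, 126.0]), ([208.0, 243.0], 0.39, [557.0, 2.0])]
```

View pics/w2.png

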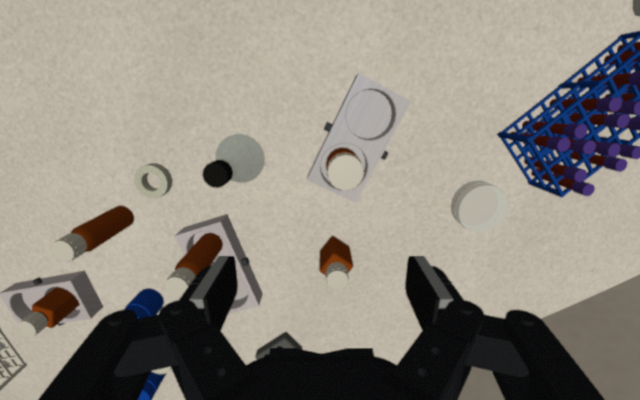

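The wrist view shows the square blank at (335,255), the tall blank at (95,230), the squat bucket at (358,140) and the flask at (238,160). The positions agree with the other cameras.

```bash
python3 - <<'E'
from fit import *
c=arm.capture("wrist")
print(fit([c],CAP["square"],(654,185)),ray(c,(338,277),94))
p,s=fit([c],CAR,(512,288,2.2));print(p,s,T(np.array([[39,0,0.]]),p))
big=cv2.resize(c["img"],None,fx=3,fy=3)
for u,v in proj(c,T(CAR,p)):cv2.circle(big,(int(3*u+1),int(3*v+1)),1,(0,255,0),-1)
for u,v in proj(c,T(CAP["square"],(654,185))):cv2.circle(big,(int(3*u+1),int(3*v+1)),1,(0,255,0),-1)
cv2.imwrite("pics/f2.png",big[200:900,850:1350])
cv2.imwrite("pics/f2.png",cv2.resize(big[200:900,850:1350],(428,600)))
go(654,185,150,153.4)
E
```

```text
(array([635.98932114, 201.39266983]), np.float64(0.5329270362854004)) [652.72110164 189.69946774  94.        ]
[507.49628195 283.71922673   2.25802666] 0.22280478477478027 [[482.75473465 313.86646271   0.        ]]
at [518.1 231.7 320.1] phi 153.4 -> deltas [-142.5   19.   170.1] twist 0.0
```

View pics/f2.png

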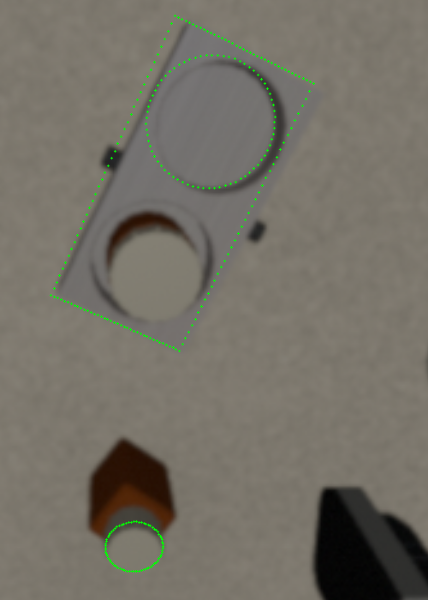

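The square cap fit (654,185) sits on the cap. The bucket rim needs about 3 mm of correction, which I'll do later. I'm moving above the square blank.

Emit:
arm_command --deltas '[{"x": -28,"y": 4,"z": 24,"twist": 0},{"x": -28,"y": 4,"z": 24,"twist": 0},{"x": -28,"y": 4,"z": 24,"twist": 0},{"x": -28,"y": 4,"z": 24,"twist": 0},{"x": -28,"y": 3,"z": 24,"twist": 0},{"x": 0,"y": 0,"z": 20,"twist": 0},{"x": 0,"y": 0,"z": 20,"twist": 0},{"x": 0,"y": 0,"z": 0,"twist": 0},{"x": 0,"y": 0,"z": 0,"twist": 0},{"x": 0,"y": 0,"z": 0,"twist": 0}]'

```text
time_s: 4.5
ee_pos: [653.0, 185.7, 162.3]
eef_rot: [0.23, 0.973, 0.001, 0.001]
wrist_force: [-1.2, -0.1, 0.2]
finger_gap: 85.3
finger_force: 0.0
```

```bash
python3 - <<'E'
from look import *
c=arm.capture("wrist");print(arm.place_of("wrist","blank_square"))
for u,v in proj(c,T(CAP["square"],(654,185))):cv2.circle(c["img"],(int(u),int(v)),1,(0,255,0),-1)
cv2.imwrite("pics/w3.png",cv2.convertScaleAbs(c["img"],alpha=1.5))
for r in arm.place_of("wrist","blank_square"):print(ray(c,r["uv"],0))
go(654,185,95)
E
```

```text
[{'uv': [319.4, 194.0], 'p': 0.6}]
[656.7705144  182.15606914   0.        ]
at [652.9 185.6 162.2] phi 153.4 -> deltas [-1.1 -0.2 67.2] twist None
```

View pics/w3.png

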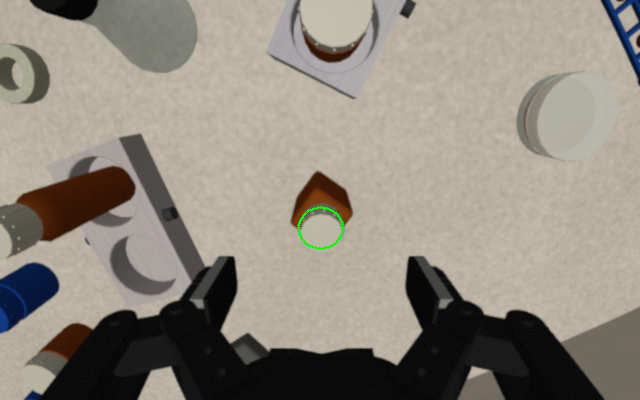

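The cap at (321,229) lies centred between the jaws, matching the prediction. I'm descending and closing.

Emit:
arm_command --deltas '[{"x": -1,"y": 0,"z": 20,"twist": 0},{"x": -1,"y": 0,"z": 20,"twist": 0},{"x": 0,"y": 0,"z": 15,"twist": 0},{"x": 0,"y": 0,"z": 12,"twist": 0},{"x": 0,"y": 0,"z": 0,"twist": 0},{"x": 0,"y": 0,"z": 0,"twist": 0}]'

```text
time_s: 5.25
ee_pos: [654.2, 184.4, 93.6]
eef_rot: [0.23, 0.973, 0.0, 0.0]
wrist_force: [-0.0, -0.1, 0.2]
finger_gap: 85.3
finger_force: 0.0
```

Emit:
arm_command --deltas '[{"x": 0,"y": 0,"z": 0,"twist": 0},{"x": 0,"y": 0,"z": 0,"twist": 0},{"x": 0,"y": 0,"z": 0,"twist": 0},{"x": 0,"y": 0,"z": 0,"twist": 0},{"x": 0,"y": 0,"z": 0,"twist": 0},{"x": 0,"y": 0,"z": 0,"twist": 0},{"x": 0,"y": 0,"z": 0,"twist": 0},{"x": 0,"y": 0,"z": 0,"twist": 0},{"x": 0,"y": 0,"z": 0,"twist": 0},{"x": 0,"y": 0,"z": 0,"twist": 0}]' --jaw -1 --grip_force 40

```text
time_s: 6.25
ee_pos: [654.4, 184.5, 93.9]
eef_rot: [0.23, 0.973, 0.0, 0.0]
wrist_force: [-0.5, 0.8, 4.7]
finger_gap: 28.9
finger_force: 39.6
```

Emit:
arm_command --deltas '[{"x": 0,"y": 0,"z": -10,"twist": 0},{"x": 0,"y": 0,"z": -20,"twist": 0},{"x": 0,"y": 0,"z": -30,"twist": 0},{"x": 0,"y": 0,"z": -30,"twist": 0},{"x": 0,"y": 0,"z": -30,"twist": 0},{"x": 0,"y": 0,"z": -30,"twist": 0},{"x": 0,"y": 0,"z": 0,"twist": 0},{"x": 0,"y": 0,"z": 0,"twist": 0}]'

```text
time_s: 7.05
ee_pos: [653.7, 184.2, 242.6]
eef_rot: [0.23, 0.973, -0.0, -0.0]
wrist_force: [0.2, 0.7, -1.9]
finger_gap: 29.1
finger_force: 39.8
```

```bash
python3 -c "
from h import *
go(560,-250,245,75)"
```

```text
at [653.7 184.2 242.6] phi 153.4 -> deltas [-110.9 -430.1   -2.2] twist 78.4
```

Gripped and lifted, with about 1.9 N of weight. I'm carrying it towards the square bucket.

Emit:
arm_command --deltas '[{"x": -11,"y": -43,"z": -2,"twist": 0},{"x": -11,"y": -43,"z": -2,"twist": 0},{"x": -11,"y": -43,"z": -2,"twist": 0},{"x": -11,"y": -43,"z": -2,"twist": 0},{"x": -11,"y": -43,"z": -2,"twist": 0},{"x": -11,"y": -43,"z": 0,"twist": 0},{"x": -11,"y": -43,"z": 0,"twist": 0},{"x": -11,"y": -43,"z": 0,"twist": 0},{"x": -11,"y": -43,"z": 0,"twist": 0},{"x": -11,"y": -43,"z": 0,"twist": 0}]'

```text
time_s: 8.05
ee_pos: [557.6, -250.2, 249.4]
eef_rot: [0.23, 0.973, 0.001, -0.003]
wrist_force: [0.3, 0.7, -1.1]
finger_gap: 28.9
finger_force: 40.1
```

Emit:
arm_command --deltas '[{"x": 0,"y": 0,"z": 0,"twist": 8},{"x": 0,"y": 0,"z": 0,"twist": 8},{"x": 0,"y": 0,"z": 0,"twist": 8},{"x": 0,"y": 0,"z": 0,"twist": 8},{"x": 0,"y": 0,"z": 0,"twist": 8},{"x": 0,"y": 0,"z": 0,"twist": 8},{"x": 0,"y": 0,"z": 0,"twist": 8},{"x": 0,"y": 0,"z": 0,"twist": 8},{"x": 0,"y": 0,"z": 0,"twist": 8},{"x": 0,"y": 0,"z": 0,"twist": 6}]'

```text
time_s: 9.05
ee_pos: [558.2, -248.5, 249.2]
eef_rot: [0.793, 0.609, -0.001, -0.003]
wrist_force: [-0.1, 0.6, -1.8]
finger_gap: 28.6
finger_force: 40.2
```

Emit:
arm_command --deltas '[{"x": 0,"y": 0,"z": 0,"twist": 0},{"x": 0,"y": 0,"z": 0,"twist": 0},{"x": 0,"y": 0,"z": 0,"twist": 0},{"x": 0,"y": 0,"z": 0,"twist": 0}]'

```text
time_s: 9.45
ee_pos: [559.4, -249.2, 252.8]
eef_rot: [0.791, 0.612, -0.0, -0.0]
wrist_force: [-0.1, -1.1, -1.4]
finger_gap: 28.5
finger_force: 40.2
```

```bash
python3 look.py pics/w4.png; python3 -c "
from h import *
go(512,-345,200,75)"
```

```text
[ 559.5 -249.3  253. ]
blank_tall [([199.0, 69.0], 0.79, [452.0, -96.0])]
blank_squat [([416.0, 75.0], 0.97, [696.0, -167.0]), ([461.0, 137.0], 0.88, [738.0, -252.0])]
blank_square []
sample_tall [([304.0, 200.0], 0.32, [528.0, -280.0])]
sample_squat []
sample_square [([306.0, 202.0], 0.73, [531.0, -283.0])]
carrier_tall []
carrier_squat []
carrier_square []
flask []
at [ 559.6 -249.3  253.4] phi 75.4 -> deltas [-104.6  -21.9   53.4] twist 0.4
```

View pics/w4.png

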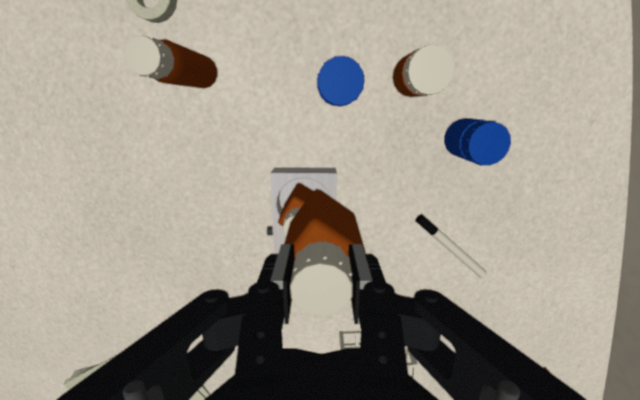

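The bucket shows its near end at row 173, columns 273–337, and is aligned with the tool. The held square bottle is upright. I'm computing the well centre from that edge and the other estimates.

```bash
python3 - <<'E'
from look import *
c=arm.capture("wrist")
a,b=ray(c,(272,173),34),ray(c,(336.5,173),34);m=(a+b)/2;print(a,b,np.linalg.norm(a-b))
n=np.array([-(b-a)[1],(b-a)[0],0]);n/=np.linalg.norm(n);n*=np.sign(-n[1]);print("axis",np.degrees(np.arctan2(n[1],n[0])),"well",m+117*n,"centre",m+78*n)
t=arm.capture("top")
# empty rim, top view, pixel region
for q in ((512,-345),(508,-348),(512,-349)):
    print(q,proj(t,[[*q,34]]))
big=cv2.resize(t["img"][195:275,410:515],None,fx=7,fy=7,interpolation=cv2.INTER_CUBIC)
for q,col in(((512,-345),(0,255,0)),((508,-349),(0,0,255))):
    for u,v in proj(t,circ(33,34)+[*q,0]):cv2.circle(big,(int(7*(u-410)+3),int(7*(v-195)+3)),1,col,-1)
cv2.imwrite("pics/t4.png",cv2.convertScaleAbs(big,alpha=1.5))
E
```

```text
[ 505.37927534 -231.55064496   34.        ] [ 577.99289217 -250.50614972   34.        ] 75.0469753595121
axis -104.63034622353682 well [ 512.13400592 -354.23473416   34.        ] centre [ 521.98469853 -316.49928855   34.        ]
(512, -345) [[476.6866926  238.55217608]]
(508, -348) [[478.27892957 240.47855355]]
(512, -349) [[478.62879333 238.55445198]]
```

View pics/t4.png

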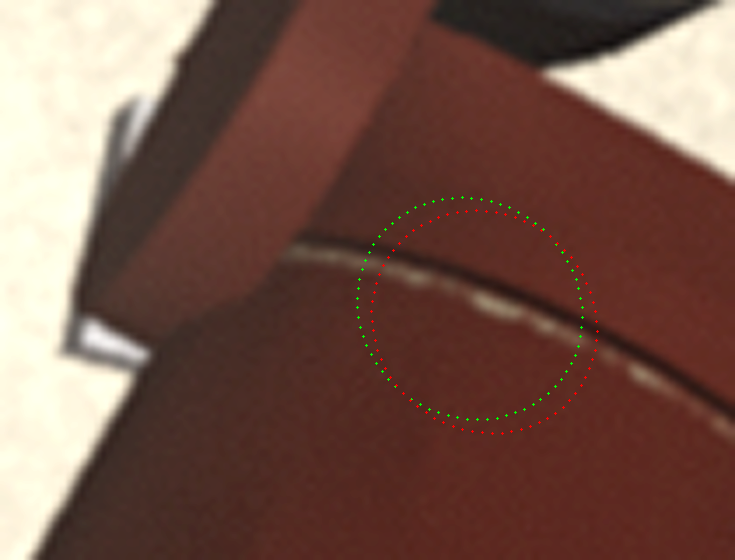

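The arm hides the bucket in the top view now. I'll fit the rims numerically in the earlier, unobstructed images instead.

```bash
python3 - <<'E'
from fit import *
W={"square":(512,-350),"tall":(637,3),"squat":(487,316)}
for n in("top","scene"):
    c=arm.capture(n);c["img"]=cv2.imread(f"pics/{n}0.png")
    G=grad(c,1.0)
    for k,w in W.items():
        best=[]
        for dx in np.arange(-14,14.1,1):
            for dy in np.arange(-14,14.1,1):
                P=lambda M:map_coordinates(G,proj(c,T(M,(w[0]+dx,w[1]+dy)))[:,::-1].T,order=1)
                best.append((P(circ(33,34)).mean()-0*P(circ(28,34)).mean(),w[0]+dx,w[1]+dy))
        best.sort(reverse=True);print(n,k,[tuple(np.round(b,1)) for b in best[:1]],np.mean([b[1:] for b in best[:12]],0))
    # block colour mask
    im=cv2.GaussianBlur(c["img"].astype(np.float32),(0,0),1);d=im[...,0]-im[...,2]
    for k,(x,y) in {"square":(523,-312),"tall":(598,7),"squat":(512,286)}.items():
        u,v=proj(c,[[x,y,34]])[0];print(k,"blue-red block vs bench", d[int(v),int(u)],np.median(d))
        r=40;mk=(d[int(v)-r:int(v)+r,int(u)-r:int(u)+r]>(np.median(d)+d[int(v),int(u)])/2).astype(np.uint8)
        L,lab,st,ce=cv2.connectedComponentsWithStats(mk);i=lab[r,r]
        if i:
            pts=np.argwhere(lab==i)[:,::-1]+[int(u)-r,int(v)-r]
            X=np.array([ray(c,p,34)[:2] for p in pts],np.float32);q=cv2.minAreaRect(X);print("  rect",np.round(q[0],1),np.round(q[1],1),round(q[2],1))
E
```

```text
top square [(np.float64(138.0), np.float64(506.0), np.float64(-342.0))] [ 506.33333333 -344.        ]
top tall [(np.float64(100.2), np.float64(636.0), np.float64(1.0))] [636.    1.5]
top squat [(np.float64(133.0), np.float64(484.0), np.float64(307.0))] [484.5 306.5]
square blue-red block vs bench -10.656158 -18.508621
  rect [ 518.1 -310.8] [163.9  98.4] 80.9
tall blue-red block vs bench -5.2245026 -18.508621
  rect [594.2   6.9] [ 93.5 158.8] 81.3
squat blue-red block vs bench -6.7405396 -18.508621
  rect [508.8 283.2] [ 98.  158.8] 37.1
scene square [(np.float64(125.9), np.float64(526.0), np.float64(-342.0))] [ 524.5 -342. ]
scene tall [(np.float64(95.8), np.float64(638.0), np.float64(-1.0))] [637.83333333  -0.91666667]
scene squat [(np.float64(105.7), np.float64(489.0), np.float64(316.0))] [489.16666667 315.91666667]
square blue-red block vs bench -2.5960083 -8.66193
  rect [ 531.5 -312.6] [168.8  96.4] 75.1
tall blue-red block vs bench -3.6877441 -8.66193
  rect [607.7   5.5] [ 96.1 174.7] 81.1
squat blue-red block vs bench -7.334633 -8.66193
  rect [521.9 279.7] [104.5 183. ] 38.7
```

Rim fits, block rectangles (corrected for their sides), the wrist edge and the networks give the square's empty well at about (512,-353). I'm moving there, then checking.

```bash
python3 -c "
from h import *
go(512,-353,165,75.3)"
```

```text
at [ 559.6 -249.3  253.3] phi 75.4 -> deltas [-112.4  -19.9   88.3] twist 0.1
```

Emit:
arm_command --deltas '[{"x": -22,"y": -4,"z": 0,"twist": 0},{"x": -22,"y": -4,"z": 0,"twist": 0},{"x": -22,"y": -4,"z": 0,"twist": 0},{"x": -22,"y": -4,"z": 0,"twist": 0},{"x": -24,"y": -4,"z": 0,"twist": 0},{"x": 0,"y": 0,"z": 0,"twist": 0},{"x": 0,"y": 0,"z": 30,"twist": 0},{"x": 0,"y": 0,"z": 30,"twist": 0},{"x": 0,"y": 0,"z": 28,"twist": 0},{"x": 0,"y": 0,"z": 0,"twist": 0}]'

```text
time_s: 11.2
ee_pos: [509.8, -349.9, 159.8]
eef_rot: [0.791, 0.611, -0.001, -0.005]
wrist_force: [-0.7, 1.1, -1.8]
finger_gap: 28.5
finger_force: 40.2
```

Emit:
arm_command --deltas '[{"x": 0,"y": 0,"z": 15,"twist": 0},{"x": 0,"y": 0,"z": 10,"twist": 0},{"x": 0,"y": 0,"z": 0,"twist": 0},{"x": 0,"y": 0,"z": 0,"twist": 0},{"x": 0,"y": 0,"z": 0,"twist": 0}]'

```text
time_s: 11.7
ee_pos: [512.5, -353.1, 141.5]
eef_rot: [0.791, 0.611, 0.0, 0.001]
wrist_force: [-0.0, -0.2, -1.5]
finger_gap: 28.5
finger_force: 40.3
```

```bash
python3 - <<'E'
from look import *
c=arm.capture("wrist");im=c["img"]
for r in arm.place_of("wrist","carrier_square")+arm.place_of("wrist","sample_square"):print(r,ray(c,r["uv"],0))
for u,v in proj(c,T(CAR,(522,-315,np.radians(-104.7)))):cv2.circle(im,(int(u),int(v)),1,(0,255,0),-1)
cv2.imwrite("pics/w5.png",cv2.convertScaleAbs(im,alpha=1.5));go(512,-353,140,75.3)
E
```

```text
{'uv': [320.5, 154.9], 'p': 0.79} [ 521.82660107 -317.1765888     0.        ]
{'uv': [322.2, 218.4], 'p': 0.28} [ 508.27107789 -375.37637664    0.        ]
{'uv': [317.4, 111.8], 'p': 0.68} [ 528.52128581 -281.22096281    0.        ]
at [ 512.3 -353.   141.2] phi 75.4 -> deltas [-0.1 -0.3  1.2] twist 0.1
```

View pics/w5.png

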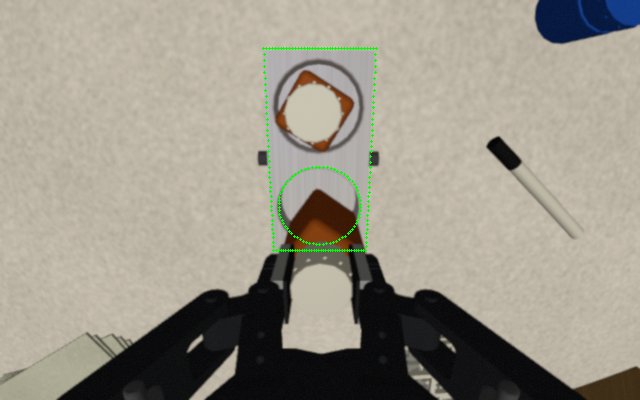

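The model (522,-315) overlays the bucket exactly: near edge row 48, sides 264–376 and the well rim around the bottle. The bottle is over the well, so I'm lowering to TCP z ≈ 102.

Emit:
arm_command --deltas '[{"x": 0,"y": 0,"z": 12,"twist": 0},{"x": 0,"y": 0,"z": 12,"twist": 0},{"x": 0,"y": 0,"z": 8,"twist": 0},{"x": 0,"y": 0,"z": 4,"twist": 0},{"x": 0,"y": 0,"z": 2,"twist": 0},{"x": 0,"y": 0,"z": 0,"twist": 0},{"x": 0,"y": 0,"z": 0,"twist": 0},{"x": 0,"y": 0,"z": 0,"twist": 0}]'

```text
time_s: 12.65
ee_pos: [512.1, -352.8, 102.5]
eef_rot: [0.791, 0.611, 0.0, 0.0]
wrist_force: [0.2, -0.7, -1.2]
finger_gap: 28.7
finger_force: 40.3
```

Emit:
arm_command --deltas '[{"x": 0,"y": 0,"z": 1,"twist": 0},{"x": 0,"y": 0,"z": 0,"twist": 0},{"x": 0,"y": 0,"z": 0,"twist": 0}]'

```text
time_s: 12.95
ee_pos: [512.3, -352.9, 102.0]
eef_rot: [0.791, 0.611, 0.0, 0.001]
wrist_force: [0.2, 0.2, 2.1]
finger_gap: 28.4
finger_force: 40.5
```

It made floor contact at exactly the expected height. I'm releasing and retreating up.

Emit:
arm_command --deltas '[{"x": 0,"y": 0,"z": 0,"twist": 0},{"x": 0,"y": 0,"z": 0,"twist": 0},{"x": 0,"y": 0,"z": 0,"twist": 0},{"x": 0,"y": 0,"z": 0,"twist": 0},{"x": 0,"y": 0,"z": 0,"twist": 0},{"x": 0,"y": 0,"z": 0,"twist": 0},{"x": 0,"y": 0,"z": 0,"twist": 0}]' --jaw 1

```text
time_s: 13.65
ee_pos: [512.0, -352.6, 101.3]
eef_rot: [0.791, 0.611, -0.0, 0.0]
wrist_force: [0.1, 0.3, -0.2]
finger_gap: 85.7
finger_force: 0.0
```

Emit:
arm_command --deltas '[{"x": 0,"y": 0,"z": -10,"twist": 0},{"x": 0,"y": 0,"z": -20,"twist": 0},{"x": 0,"y": 0,"z": -30,"twist": 0},{"x": 0,"y": 0,"z": -35,"twist": 0},{"x": 0,"y": 0,"z": -35,"twist": 0},{"x": 0,"y": 0,"z": 0,"twist": 0},{"x": 0,"y": 0,"z": 0,"twist": 0},{"x": 0,"y": 0,"z": 0,"twist": 0}]'

```text
time_s: 14.45
ee_pos: [511.4, -352.2, 230.1]
eef_rot: [0.791, 0.611, -0.0, -0.001]
wrist_force: [-0.7, -0.1, -0.1]
finger_gap: 85.4
finger_force: 0.0
```

```bash
python3 - <<'E'
from look import *
c=arm.capture("wrist")
for th in("blank_tall","blank_squat","blank_square"):print(th,[(r["p"],np.round(r["uv"]),ray(c,r["uv"],0)[:2].round(1)) for r in arm.place_of("wrist",th)])
go(690,-167,230)
E
```

```text
blank_tall []
blank_squat [(0.65, array([503.,  35.]), array([ 740.6, -251.7]))]
blank_square [(0.57, array([322., 180.]), array([ 511., -359.]))]
at [ 511.4 -352.2  229.6] phi 75.4 -> deltas [224.3 126.   -0.4] twist None
```

Square done. I'm moving to above the brown jar and turning for clearance from the blue ones.

Emit:
arm_command --deltas '[{"x": 37,"y": 21,"z": 0,"twist": 0},{"x": 37,"y": 21,"z": 0,"twist": 0},{"x": 37,"y": 21,"z": 0,"twist": 0},{"x": 37,"y": 21,"z": 0,"twist": 0},{"x": 37,"y": 21,"z": 0,"twist": 0},{"x": 39,"y": 21,"z": 0,"twist": 0}]'

```text
time_s: 15.25
ee_pos: [691.2, -166.4, 230.2]
eef_rot: [0.791, 0.611, -0.0, -0.001]
wrist_force: [-0.1, -0.7, 0.2]
finger_gap: 85.5
finger_force: 0.0
```

Emit:
arm_command --deltas '[{"x": 0,"y": 0,"z": 0,"twist": -8},{"x": 0,"y": 0,"z": 0,"twist": -8},{"x": 0,"y": 0,"z": 0,"twist": -8},{"x": 0,"y": 0,"z": 0,"twist": -8},{"x": 0,"y": 0,"z": 0,"twist": -8},{"x": 0,"y": 0,"z": 0,"twist": -8},{"x": 0,"y": 0,"z": 0,"twist": -6},{"x": 0,"y": 0,"z": 0,"twist": 0},{"x": 0,"y": 0,"z": 0,"twist": 0},{"x": 0,"y": 0,"z": 0,"twist": 0}]'

```text
time_s: 16.25
ee_pos: [690.4, -167.7, 230.9]
eef_rot: [0.428, 0.904, -0.0, -0.0]
wrist_force: [-0.1, 0.5, 0.2]
finger_gap: 85.1
finger_force: 0.0
```

```bash
python3 - <<'E'
from look import *
c=arm.capture("wrist");cv2.imwrite("pics/w6.png",c["img"]);nets(c)
print(fit([c],CAP["squat"],(690,-167)))
# white cap: bright, unsaturated blob near projection
im=cv2.GaussianBlur(c["img"],(0,0),1).astype(int);u,v=proj(c,[[690,-167,66]])[0];print(u,v,im[int(v),int(u)],np.median(im,(0,1)))
go(690,-167,120,129)
E
```

```text
blank_tall []
blank_squat [([322.0, 171.0], 0.69, [688.0, -164.0]), ([309.0, 247.0], 0.63, [740.0, -253.0]), ([270.0, 121.0], 0.57, [606.0, -156.0])]
blank_square [([114.0, 202.0], 0.64, [508.0, -363.0])]
sample_tall []
sample_squat []
sample_square [([157.0, 162.0], 0.95, [530.0, -278.0])]
carrier_tall []
carrier_squat []
carrier_square [([140.0, 180.0], 0.92, [521.0, -315.0])]
flask []
(array([ 684.9970407 , -159.66577505]), np.float64(0.4368109405040741))
321.32331910116466 187.99458132502298 [117 129 133] [111. 122. 127.]
at [ 690.5 -167.7  231.4] phi 129.4 -> deltas [9.000e-01 1.000e-01 1.114e+02] twist 0.4
```

All estimates agree on (690,-167) within about 3 mm. I'm descending on the jar to TCP z 72.

Emit:
arm_command --deltas '[{"x": 0,"y": 0,"z": 35,"twist": 0},{"x": 0,"y": 0,"z": 35,"twist": 0},{"x": 0,"y": 0,"z": 35,"twist": 0},{"x": 0,"y": 0,"z": 25,"twist": 0},{"x": 0,"y": 0,"z": 18,"twist": 0},{"x": 0,"y": 0,"z": 11,"twist": 0},{"x": 0,"y": 0,"z": 0,"twist": 0},{"x": 0,"y": 0,"z": 0,"twist": 0},{"x": 0,"y": 0,"z": 0,"twist": 0}]'

```text
time_s: 17.7
ee_pos: [691.8, -168.2, 74.6]
eef_rot: [0.428, 0.904, 0.0, 0.002]
wrist_force: [-0.4, -0.2, -0.3]
finger_gap: 85.5
finger_force: 0.0
```

Emit:
arm_command --deltas '[{"x": 0,"y": 0,"z": 0,"twist": 0},{"x": 0,"y": 0,"z": 0,"twist": 0},{"x": 0,"y": 0,"z": 0,"twist": 0},{"x": 0,"y": 0,"z": 0,"twist": 0},{"x": 0,"y": 0,"z": 0,"twist": 0},{"x": 0,"y": 0,"z": 0,"twist": 0},{"x": 0,"y": 0,"z": 0,"twist": 0},{"x": 0,"y": 0,"z": 0,"twist": 0},{"x": 0,"y": 0,"z": 0,"twist": 0},{"x": 0,"y": 0,"z": 0,"twist": 0}]' --jaw -1 --grip_force 45

```text
time_s: 18.7
ee_pos: [691.1, -167.9, 73.3]
eef_rot: [0.428, 0.904, 0.0, 0.001]
wrist_force: [-0.1, 1.3, 6.3]
finger_gap: 44.3
finger_force: 46.2
```

Emit:
arm_command --deltas '[{"x": 0,"y": 0,"z": -8,"twist": 0},{"x": 0,"y": 0,"z": -20,"twist": 0},{"x": 0,"y": 0,"z": -30,"twist": 0},{"x": 0,"y": 0,"z": -35,"twist": 0},{"x": 0,"y": 0,"z": -35,"twist": 0},{"x": 0,"y": 0,"z": -32,"twist": 0},{"x": 0,"y": 0,"z": 0,"twist": 0},{"x": 0,"y": 0,"z": 0,"twist": 0}]'

```text
time_s: 19.5
ee_pos: [690.3, -167.7, 232.2]
eef_rot: [0.428, 0.904, -0.0, 0.0]
wrist_force: [-0.1, -0.3, -1.8]
finger_gap: 44.5
finger_force: 46.2
```

```bash
python3 -c "
from h import *
go(560,230,240,129)"
```

```text
at [ 690.3 -167.7  232.2] phi 129.4 -> deltas [390.1 151.5  -7.8] twist 0.4
```

Jar held (gap 44.5, 1.8 N). I'm carrying it to the squat bucket.

Emit:
arm_command --deltas '[{"x": 39,"y": 15,"z": 0,"twist": 0},{"x": 39,"y": 15,"z": 0,"twist": 0},{"x": 39,"y": 15,"z": 0,"twist": 0},{"x": 39,"y": 15,"z": 0,"twist": 0},{"x": 39,"y": 15,"z": 0,"twist": 0},{"x": 39,"y": 15,"z": 0,"twist": 0},{"x": 39,"y": 15,"z": 0,"twist": 0},{"x": 39,"y": 15,"z": 0,"twist": 0},{"x": 39,"y": 15,"z": 0,"twist": 0},{"x": 39,"y": 15,"z": 0,"twist": 0}]'

```text
time_s: 20.5
ee_pos: [556.7, 230.0, 228.6]
eef_rot: [0.428, 0.904, -0.002, -0.002]
wrist_force: [-0.4, -0.3, -1.0]
finger_gap: 44.1
finger_force: 46.3
```

Emit:
arm_command --deltas '[{"x": 0,"y": 0,"z": 0,"twist": 0},{"x": 0,"y": 0,"z": 0,"twist": 0},{"x": 0,"y": 0,"z": 0,"twist": 0},{"x": 0,"y": 0,"z": 0,"twist": 0},{"x": 0,"y": 0,"z": 0,"twist": 0}]'

```text
time_s: 21.0
ee_pos: [559.4, 227.8, 231.9]
eef_rot: [0.428, 0.904, -0.0, -0.0]
wrist_force: [-0.1, 0.1, -1.3]
finger_gap: 44.5
finger_force: 46.3
```

```bash
cat > rect.py <<'E'
from look import *
def block(c,xy):
    """fit the bucket's top face by its brighter, bluer colour; rectangle score over x,y,theta"""
    im=cv2.GaussianBlur(c["img"].astype(np.float32),(0,0),1)
    return im
def best(c,M,p0,n=14,da=10):
    G=grad(c,1.0);G=np.minimum(G,np.percentile(G,97));r=[]
    for dx in np.arange(-n,n+.1,2):
        for dy in np.arange(-n,n+.1,2):
            for a_ in np.radians(np.arange(-da,da+.1,2)):
                q=(p0[0]+dx,p0[1]+dy,p0[2]+a_);r.append((map_coordinates(G,proj(c,T(M,q))[:,::-1].T,order=1,mode="nearest").mean(),*q))
    r.sort(reverse=True);return [np.round(x,2).tolist() for x in r[:4]]
E
python3 - <<'E'
from rect import *
c=arm.capture("wrist");cv2.imwrite("pics/w7.png",c["img"])
for th in("carrier_squat","sample_squat"):print(th,[(round(r["p"],2),np.round(r["uv"]),ray(c,r["uv"],8 if 's'==th[0] else 0)[:2].round(1)) for r in arm.place_of("wrist",th)])
h=proj(c,[[512,286,34]])[0];print(h)
print(best(c,CAR,(512,286,2.25)));print(best(c,rect,(512,286,2.25)))
go(487,316,240,129)
E
```

```text
carrier_squat [(0.9, array([323., 113.]), array([515.7, 283.8]))]
sample_squat [(0.74, array([318., 144.]), array([533.4, 253.2])), (0.54, array([220., 295.]), array([557.7,   9.6]))]
[321.42601529 109.36666597]
[[67.35, 510.0, 278.0, 2.08], [65.24, 512.0, 286.0, 2.22], [63.44, 520.0, 286.0, 2.42], [63.16, 522.0, 288.0, 2.42]]
[[75.92, 520.0, 278.0, 2.39], [74.33, 520.0, 278.0, 2.35], [73.36, 514.0, 272.0, 2.28], [73.26, 512.0, 272.0, 2.22]]
at [559.3 228.3 232.3] phi 129.3 -> deltas [113.7  -0.4  -7.7] twist 0.3
```

```bash
python3 - <<'E'
from rect import *
c=arm.capture("wrist");im=cv2.resize(c["img"],None,fx=3,fy=3,interpolation=cv2.INTER_CUBIC)
for u,v in proj(c,T(CAR,(513.5,285.5,2.24))):cv2.circle(im,(int(3*u+1),int(3*v+1)),1,(0,255,0),-1)
cv2.imwrite("pics/w8.png",cv2.convertScaleAbs(im[60:660,560:1360],alpha=1.5))
print(proj(c,[[513.5,285.5,34],T(np.array([[39,0,34.]]),(513.5,285.5,2.24))[0]])*3-[560,60])
E
```

```text
[[405.67602874 273.19631398]
 [407.79776354 151.46163888]]
```

View pics/w8.png

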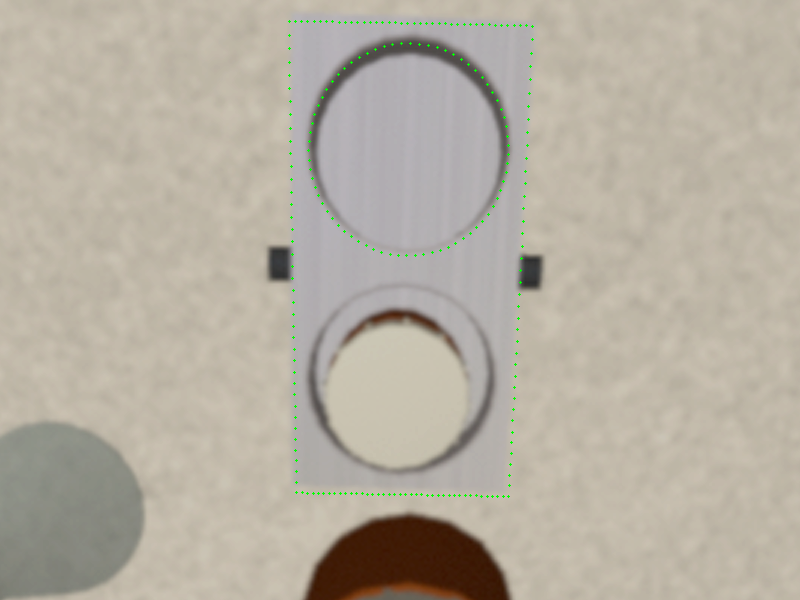

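The overlay fits within about 1 mm. The bucket's rim centre is at (408,148) in the crop and the flask shows at lower left, so the empty well is at (489,317). I'm moving over it and lowering.

Emit:
arm_command --deltas '[{"x": 23,"y": 0,"z": 0,"twist": 0},{"x": 23,"y": 0,"z": 0,"twist": 0},{"x": 23,"y": 1,"z": 0,"twist": 0},{"x": 22,"y": 1,"z": 0,"twist": 0},{"x": 22,"y": 0,"z": 0,"twist": 0},{"x": 0,"y": 0,"z": 0,"twist": 0},{"x": 0,"y": 0,"z": 35,"twist": 0},{"x": 0,"y": 0,"z": 35,"twist": 0},{"x": 0,"y": 0,"z": 30,"twist": 0},{"x": 0,"y": 0,"z": 10,"twist": 0}]'

```text
time_s: 22.2
ee_pos: [487.2, 315.8, 118.2]
eef_rot: [0.428, 0.904, -0.003, -0.002]
wrist_force: [-0.9, 0.2, -1.0]
finger_gap: 44.2
finger_force: 46.3
```

Emit:
arm_command --deltas '[{"x": 0,"y": 0,"z": 0,"twist": 0},{"x": 0,"y": 0,"z": 0,"twist": 0},{"x": 0,"y": 0,"z": 0,"twist": 0},{"x": 0,"y": 0,"z": 0,"twist": 0}]'

```text
time_s: 22.6
ee_pos: [490.1, 318.0, 124.5]
eef_rot: [0.428, 0.904, 0.001, 0.001]
wrist_force: [0.3, -0.1, -1.4]
finger_gap: 44.2
finger_force: 46.3
```

Next I lower 42 mm to z ≈ 82.

Emit:
arm_command --deltas '[{"x": 0,"y": 0,"z": 12,"twist": 0},{"x": 0,"y": 0,"z": 12,"twist": 0},{"x": 0,"y": 0,"z": 9,"twist": 0},{"x": 0,"y": 0,"z": 5,"twist": 0},{"x": 0,"y": 0,"z": 2,"twist": 0},{"x": 0,"y": 0,"z": 0,"twist": 0},{"x": 0,"y": 0,"z": 0,"twist": 0},{"x": 0,"y": 0,"z": 0,"twist": 0}]'

```text
time_s: 23.4
ee_pos: [489.3, 317.7, 82.7]
eef_rot: [0.428, 0.904, 0.0, 0.0]
wrist_force: [0.0, -0.3, -1.2]
finger_gap: 44.2
finger_force: 46.3
```

Emit:
arm_command --deltas '[{"x": 0,"y": 0,"z": 1,"twist": 0},{"x": 0,"y": 0,"z": 0.5,"twist": 0},{"x": 0,"y": 0,"z": 0,"twist": 0},{"x": 0,"y": 0,"z": 0,"twist": 0}]'

```text
time_s: 23.8
ee_pos: [489.2, 317.7, 81.3]
eef_rot: [0.428, 0.904, 0.0, 0.0]
wrist_force: [0.3, -1.0, 2.3]
finger_gap: 44.5
finger_force: 46.7
```

Seated. I'm releasing, lifting and heading for the tall bottle.

Emit:
arm_command --deltas '[{"x": 0,"y": 0,"z": 0,"twist": 0},{"x": 0,"y": 0,"z": 0,"twist": 0},{"x": 0,"y": 0,"z": 0,"twist": 0},{"x": 0,"y": 0,"z": 0,"twist": 0},{"x": 0,"y": 0,"z": 0,"twist": 0},{"x": 0,"y": 0,"z": 0,"twist": 0},{"x": 0,"y": 0,"z": 0,"twist": 0}]' --jaw 1

```text
time_s: 24.5
ee_pos: [488.9, 317.5, 80.8]
eef_rot: [0.428, 0.904, -0.0, 0.0]
wrist_force: [-0.1, 0.6, -0.8]
finger_gap: 85.4
finger_force: 0.0
```

Emit:
arm_command --deltas '[{"x": 0,"y": 0,"z": -10,"twist": 0},{"x": 0,"y": 0,"z": -25,"twist": 0},{"x": 0,"y": 0,"z": -35,"twist": 0},{"x": 0,"y": 0,"z": -40,"twist": 0},{"x": 0,"y": 0,"z": -40,"twist": 0},{"x": 0,"y": 0,"z": -29,"twist": 0},{"x": 0,"y": 0,"z": 0,"twist": 0}]'

```text
time_s: 25.2
ee_pos: [491.3, 318.8, 267.4]
eef_rot: [0.428, 0.904, 0.005, 0.004]
wrist_force: [0.6, 0.2, 0.7]
finger_gap: 85.3
finger_force: 0.0
```

```bash
python3 -c "
from h import *
c=arm.capture('wrist')
print([(r['p'],ray(c,r['uv'],8)) for r in arm.place_of('wrist','sample_squat')])
go(530,-50,260,172)"
```

```text
[(0.61, array([531.31601177, 253.86327427,   8.        ])), (0.52, array([595.46749967,  19.45008026,   8.        ]))]
at [489.3 317.7 261.4] phi 129.4 -> deltas [-310.1 -201.8    1.1] twist -42.6
```

Emit:
arm_command --deltas '[{"x": -39,"y": -25,"z": 0,"twist": 0},{"x": -39,"y": -25,"z": 0,"twist": 0},{"x": -39,"y": -25,"z": 0,"twist": 0},{"x": -39,"y": -25,"z": 0,"twist": 0},{"x": -39,"y": -25,"z": 0,"twist": 0},{"x": -39,"y": -25,"z": 0,"twist": 0},{"x": -39,"y": -25,"z": 0,"twist": 0},{"x": -37,"y": -27,"z": 0,"twist": 0}]'

```text
time_s: 26.1
ee_pos: [528.4, -51.9, 257.7]
eef_rot: [0.428, 0.904, -0.0, -0.002]
wrist_force: [1.2, -0.2, 0.9]
finger_gap: 85.6
finger_force: 0.0
```

Emit:
arm_command --deltas '[{"x": 0,"y": 0,"z": 0,"twist": -8},{"x": 0,"y": 0,"z": 0,"twist": -8},{"x": 0,"y": 0,"z": 0,"twist": -8},{"x": 0,"y": 0,"z": 0,"twist": -8},{"x": 0,"y": 0,"z": 0,"twist": -8},{"x": 0,"y": 0,"z": 0,"twist": -2},{"x": 0,"y": 0,"z": 0,"twist": 0},{"x": 0,"y": 0,"z": 0,"twist": 0},{"x": 0,"y": 0,"z": 0,"twist": 0},{"x": 0,"y": 0,"z": 0,"twist": 0}]'

```text
time_s: 27.1
ee_pos: [529.2, -50.2, 259.5]
eef_rot: [0.075, 0.997, 0.0, -0.0]
wrist_force: [0.2, -0.3, 0.8]
finger_gap: 85.6
finger_force: 0.0
```

```bash
python3 - <<'E'
from rect import *
c=arm.capture("wrist");cv2.imwrite("pics/w9.png",c["img"]);nets(c)
print(best(c,CAR,(598,6,-.15),10));print(best(c,rect,(598,6,-.15),10));
print(proj(c,T(rect,(598,6,-.15)))[::40].round(),proj(c,[[454,-100,124]]))
# tall cap: brown blob of the body
im=cv2.GaussianBlur(c["img"],(0,0),1).astype(int);mk=((im[...,2]-im[...,0]>25)).astype(np.uint8)
L,lab,st,ce=cv2.connectedComponentsWithStats(mk)
print([(s.tolist(),e.round()) for s,e in zip(st[1:],ce[1:]) if s[4]>150])
go(454,-100,200)
E
```

```text
blank_tall [([273.0, 116.0], 0.58, [454.0, -99.0])]
blank_squat [([252.0, 232.0], 0.59, [602.0, -158.0]), ([610.0, 97.0], 0.57, [489.0, 331.0]), ([214.0, 319.0], 0.56, [739.0, -251.0])]
blank_square [([92.0, 192.0], 0.82, [512.0, -367.0])]
sample_tall [([370.0, 185.0], 0.91, [557.0, 9.0]), ([127.0, 193.0], 0.22, [519.0, -311.0])]
sample_squat [([558.0, 142.0], 0.95, [536.0, 255.0])]
sample_square [([152.0, 195.0], 0.69, [527.0, -277.0])]
carrier_tall [([372.0, 214.0], 0.81, [601.0, 10.0])]
carrier_squat [([578.0, 122.0], 0.58, [516.0, 288.0]), ([609.0, 96.0], 0.21, [488.0, 330.0])]
carrier_square [([128.0, 192.0], 0.77, [519.0, -314.0])]
flask [([453.0, 92.0], 0.9, [459.0, 123.0])]
[[92.5, 598.0, 8.0, -0.15], [90.01, 598.0, 8.0, -0.18], [89.09, 596.0, 6.0, -0.12], [88.81, 598.0, 6.0, -0.12]]
[[102.17, 592.0, 4.0, -0.15], [97.92, 592.0, 4.0, -0.18], [93.23, 592.0, 6.0, -0.15], [92.25, 592.0, 6.0, -0.18]]
[[344. 160.]
 [341. 276.]
 [400. 276.]
 [411. 160.]] [[248.45980264 121.00068006]]
[([601, 77, 39, 42, 993], array([616.,  97.])), ([253, 99, 34, 37, 504], array([274., 113.])), ([549, 123, 40, 41, 821], array([564., 141.])), ([359, 172, 43, 44, 927], array([375., 189.])), ([44, 177, 61, 52, 1725], array([ 76., 199.])), ([108, 180, 56, 52, 1514], array([137., 201.]))]
at [529.4 -50.2 259.8] phi 171.4 -> deltas [ 67.1 -60.5  59.8] twist None
```

The tall bucket is at (599,8), axis −8.6°, so its empty well is at (637.5,2). The tall blank is at (454,-100). I'm moving above the blank.

Emit:
arm_command --deltas '[{"x": 22,"y": -20,"z": 12,"twist": 0},{"x": 22,"y": -20,"z": 12,"twist": 0},{"x": 23,"y": -20,"z": 12,"twist": 0},{"x": 0,"y": 0,"z": 12,"twist": 0},{"x": 0,"y": 0,"z": 12,"twist": 0},{"x": 0,"y": 0,"z": 0,"twist": 0},{"x": 0,"y": 0,"z": 0,"twist": 0},{"x": 0,"y": 0,"z": 0,"twist": 0},{"x": 0,"y": 0,"z": 0,"twist": 0}]'

```text
time_s: 28.55
ee_pos: [454.9, -99.4, 200.6]
eef_rot: [0.075, 0.997, -0.0, 0.001]
wrist_force: [-0.5, 0.2, -0.7]
finger_gap: 85.8
finger_force: 0.0
```

```bash
python3 - <<'E'
from rect import *
c=arm.capture("wrist");cv2.imwrite("pics/w10.png",c["img"])
for r in arm.place_of("wrist","blank_tall"):print(r,ray(c,r["uv"],0))
im=cv2.GaussianBlur(c["img"],(0,0),1).astype(int);mk=((im[...,2]-im[...,0]>25)).astype(np.uint8)
L,lab,st,ce=cv2.connectedComponentsWithStats(mk);print([(s.tolist(),e.round()) for s,e in zip(st[1:],ce[1:]) if s[4]>150])
G=grad(c,1.2);r=[]
for dx in range(-15,16):
    for dy in range(-15,16):
        M=np.vstack([CAP["tall"]]);r.append((map_coordinates(G,proj(c,T(M,(454+dx,-100+dy)))[:,::-1].T,order=1).mean(),454+dx,-100+dy))
r.sort(reverse=True);print(r[:5]);print(proj(c,[[454,-100,124],[454,-100,0]]))
for u,v in proj(c,T(CAP["tall"],(454,-100))):cv2.circle(c["img"],(int(u),int(v)),1,(0,255,0),-1)
cv2.imwrite("pics/w11.png",cv2.convertScaleAbs(c["img"][50:350,170:470],alpha=1.5))
go(454,-100,127)
E
```

```text
{'uv': [319.2, 181.3], 'p': 0.92} [ 456.15019348 -101.81747877    0.        ]
{'uv': [520.1, 156.0], 'p': 0.65} [460.14699565 122.41246616   0.        ]
[([299, 163, 44, 44, 1077], array([321., 182.])), ([622, 191, 18, 39, 477], array([632., 212.])), ([413, 239, 66, 55, 1262], array([446., 265.])), ([65, 244, 67, 65, 2074], array([100., 271.])), ([136, 250, 61, 55, 1660], array([169., 274.]))]
[(np.float32(109.282364), 439, -97), (np.float32(99.85208), 440, -97), (np.float32(96.69808), 439, -98), (np.float32(93.26179), 440, -98), (np.float32(92.03371), 439, -96)]
[[320.23486874 221.38183772]
 [320.53377173 179.19196944]]
at [454.6 -99.4 200.3] phi 171.4 -> deltas [ 0.6 -0.6 73.3] twist None
```

View pics/w11.png

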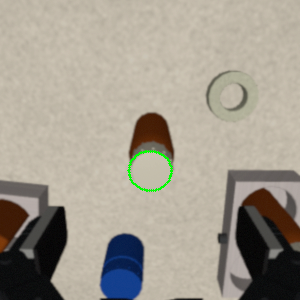

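The tall cap at (150,170) in the crop coincides with the predicted circle. I'm descending 74 mm and gripping.

Emit:
arm_command --deltas '[{"x": 0,"y": 0,"z": 20,"twist": 0},{"x": 0,"y": 0,"z": 20,"twist": 0},{"x": 0,"y": 0,"z": 20,"twist": 0},{"x": 0,"y": 0,"z": 14,"twist": 0},{"x": 0,"y": 0,"z": 0,"twist": 0},{"x": 0,"y": 0,"z": 0,"twist": 0},{"x": 0,"y": 0,"z": 0,"twist": 0}]'

```text
time_s: 29.35
ee_pos: [455.0, -99.8, 127.2]
eef_rot: [0.075, 0.997, -0.0, 0.001]
wrist_force: [-0.5, -0.0, 0.2]
finger_gap: 85.7
finger_force: 0.0
```

Emit:
arm_command --deltas '[{"x": 0,"y": 0,"z": 0,"twist": 0},{"x": 0,"y": 0,"z": 0,"twist": 0},{"x": 0,"y": 0,"z": 0,"twist": 0},{"x": 0,"y": 0,"z": 0,"twist": 0},{"x": 0,"y": 0,"z": 0,"twist": 0},{"x": 0,"y": 0,"z": 0,"twist": 0},{"x": 0,"y": 0,"z": 0,"twist": 0},{"x": 0,"y": 0,"z": 0,"twist": 0},{"x": 0,"y": 0,"z": 0,"twist": 0},{"x": 0,"y": 0,"z": 0,"twist": 0}]' --jaw -1 --grip_force 45

```text
time_s: 30.35
ee_pos: [454.5, -99.6, 126.2]
eef_rot: [0.075, 0.997, -0.0, 0.0]
wrist_force: [0.2, 0.3, 4.2]
finger_gap: 28.4
finger_force: 44.7
```

Emit:
arm_command --deltas '[{"x": 0,"y": 0,"z": -8,"twist": 0},{"x": 0,"y": 0,"z": -20,"twist": 0},{"x": 0,"y": 0,"z": -30,"twist": 0},{"x": 0,"y": 0,"z": -40,"twist": 0},{"x": 0,"y": 0,"z": -40,"twist": 0},{"x": 0,"y": 0,"z": -32,"twist": 0},{"x": 0,"y": 0,"z": 0,"twist": 0},{"x": 0,"y": 0,"z": 0,"twist": 0},{"x": 0,"y": 0,"z": 0,"twist": 0}]'

```text
time_s: 31.25
ee_pos: [453.1, -99.1, 293.1]
eef_rot: [0.075, 0.997, 0.001, -0.002]
wrist_force: [0.2, -0.6, -1.5]
finger_gap: 28.6
finger_force: 44.6
```

```bash
python3 -c "
from h import *
go(637.5,-80,295);go(637.5,2,295)"
```

```text
at [453.1 -99.1 293.1] phi 171.4 -> deltas [-179.5   46.6   -2.6] twist None
at [453.1 -99.1 293.1] phi 171.4 -> deltas [-167.1  127.7   -2.5] twist None
```

Held, and the bottom is at 167 mm, clear of everything. I'm moving over the tall bucket's empty well.

Emit:
arm_command --deltas '[{"x": -33,"y": 14,"z": 0,"twist": 0},{"x": -33,"y": 14,"z": 0,"twist": 0},{"x": -33,"y": 25,"z": 0,"twist": 0},{"x": -33,"y": 25,"z": 0,"twist": 0},{"x": -33,"y": 25,"z": 0,"twist": 0},{"x": -1,"y": 24,"z": 0,"twist": 0},{"x": 0,"y": 0,"z": 0,"twist": 0},{"x": 0,"y": 0,"z": 0,"twist": 0},{"x": 0,"y": 0,"z": 0,"twist": 0},{"x": 0,"y": 0,"z": 0,"twist": 0}]'

```text
time_s: 32.25
ee_pos: [636.7, 0.3, 295.5]
eef_rot: [0.076, 0.997, -0.0, -0.0]
wrist_force: [0.7, -0.3, -1.3]
finger_gap: 28.5
finger_force: 44.8
```

```bash
python3 - <<'E'
from rect import *
c=arm.capture("wrist");cv2.imwrite("pics/w12.png",c["img"])
for th in("carrier_tall","sample_tall"):print(th,[(round(r["p"],2),ray(c,r["uv"],8 if 's'==th[0] else 0)[:2].round(1)) for r in arm.place_of("wrist",th)])
print(best(c,rect[:120][40:] if 0 else rect,(598,7,-.15),10,6))
go(637.5,2,180)
E
```

```text
carrier_tall [(0.72, array([597.1,  12.6])), (0.64, array([511.1, 291.2]))]
sample_tall []
[[51.75, 608.0, 15.0, -0.15], [50.26, 606.0, -3.0, -0.15], [49.73, 608.0, 7.0, -0.05], [49.52, 608.0, 5.0, -0.25]]
at [6.371e+02 5.000e-01 2.961e+02] phi 171.3 -> deltas [ -0.2   1.6 116.1] twist None
```

Emit:
arm_command --deltas '[{"x": 0,"y": 1,"z": 30,"twist": 0},{"x": 0,"y": 1,"z": 30,"twist": 0},{"x": 0,"y": 0,"z": 30,"twist": 0},{"x": 0,"y": 0,"z": 20,"twist": 0},{"x": 0,"y": 0,"z": 10,"twist": 0},{"x": 0,"y": 0,"z": 0,"twist": 0},{"x": 0,"y": 0,"z": 0,"twist": 0},{"x": 0,"y": 0,"z": 0,"twist": 0},{"x": 0,"y": 0,"z": 0,"twist": 0}]'

```text
time_s: 33.3
ee_pos: [638.5, 3.0, 177.7]
eef_rot: [0.075, 0.997, -0.0, 0.001]
wrist_force: [0.9, -0.2, -1.3]
finger_gap: 28.6
finger_force: 44.8
```

Emit:
arm_command --deltas '[{"x": 0,"y": 0,"z": 12,"twist": 0},{"x": 0,"y": 0,"z": 12,"twist": 0},{"x": 0,"y": 0,"z": 9,"twist": 0},{"x": 0,"y": 0,"z": 6,"twist": 0},{"x": 0,"y": 0,"z": 2,"twist": 0},{"x": 0,"y": 0,"z": 0,"twist": 0},{"x": 0,"y": 0,"z": 0,"twist": 0},{"x": 0,"y": 0,"z": 0,"twist": 0}]'

```text
time_s: 34.1
ee_pos: [637.6, 3.1, 134.7]
eef_rot: [0.075, 0.997, -0.0, 0.0]
wrist_force: [-0.1, -0.1, -1.6]
finger_gap: 28.3
finger_force: 44.9
```

Emit:
arm_command --deltas '[{"x": 0,"y": 0,"z": 1,"twist": 0},{"x": 0,"y": 0,"z": 0,"twist": 0},{"x": 0,"y": 0,"z": 0,"twist": 0},{"x": 0,"y": 0,"z": 0,"twist": 0}]'

```text
time_s: 34.5
ee_pos: [637.9, 3.1, 134.3]
eef_rot: [0.075, 0.997, -0.0, 0.0]
wrist_force: [0.1, 0.2, 2.0]
finger_gap: 28.5
finger_force: 45.2
```

Seated at 134 as expected. I'm releasing and retreating.

Emit:
arm_command --deltas '[{"x": 0,"y": 0,"z": 0,"twist": 0},{"x": 0,"y": 0,"z": 0,"twist": 0},{"x": 0,"y": 0,"z": 0,"twist": 0},{"x": 0,"y": 0,"z": 0,"twist": 0},{"x": 0,"y": 0,"z": 0,"twist": 0},{"x": 0,"y": 0,"z": 0,"twist": 0},{"x": 0,"y": 0,"z": 0,"twist": 0}]' --jaw 1

```text
time_s: 35.2
ee_pos: [637.6, 3.2, 133.8]
eef_rot: [0.075, 0.997, 0.0, -0.0]
wrist_force: [1.1, -0.9, -0.3]
finger_gap: 85.0
finger_force: 0.0
```

Emit:
arm_command --deltas '[{"x": 0,"y": 0,"z": -10,"twist": 0},{"x": 0,"y": 0,"z": -20,"twist": 0},{"x": 0,"y": 0,"z": -35,"twist": 0},{"x": 0,"y": 0,"z": -40,"twist": 0},{"x": 0,"y": 0,"z": -40,"twist": 0},{"x": 0,"y": 0,"z": -40,"twist": 0},{"x": 0,"y": 0,"z": 0,"twist": 0},{"x": 0,"y": 0,"z": 0,"twist": 0},{"x": 0,"y": 0,"z": 0,"twist": 0},{"x": 0,"y": 0,"z": 0,"twist": 0}]'

```text
time_s: 36.2
ee_pos: [636.8, 3.2, 316.5]
eef_rot: [0.075, 0.997, 0.0, -0.002]
wrist_force: [0.3, 0.7, -0.1]
finger_gap: 85.6
finger_force: 0.0
```

```bash
python3 - <<'E'
from look import *
for n in("scene","wrist"):
    c=arm.capture(n);cv2.imwrite(f"pics/end_{n}.png",c["img"])
    for th in("blank_tall","blank_square","blank_squat","sample_tall","sample_square","sample_squat","flask"):
        print(n,th,[(round(r["p"],2),ray(c,r["uv"],8)[:2].round().tolist()) for r in arm.place_of(n,th)])
E
```

```text
scene blank_tall [(0.83, [642.0, -1.0]), (0.51, [470.0, 124.0]), (0.5, [605.0, 6.0])]
scene blank_square [(0.95, [501.0, -358.0])]
scene blank_squat [(0.97, [490.0, 313.0]), (0.91, [605.0, -157.0]), (0.88, [734.0, -250.0])]
scene sample_tall [(0.65, [551.0, 6.0])]
scene sample_square [(0.69, [529.0, -287.0])]
scene sample_squat [(0.97, [535.0, 252.0])]
scene flask []
wrist blank_tall [(0.94, [639.0, 2.0])]
wrist blank_square [(0.84, [510.0, -354.0])]
wrist blank_squat [(0.83, [486.0, 327.0]), (0.68, [599.0, -151.0]), (0.6, [737.0, -242.0]), (0.27, [537.0, 254.0])]
wrist sample_tall [(0.92, [558.0, 7.0])]
wrist sample_square [(0.89, [527.0, -279.0])]
wrist sample_squat [(0.82, [534.0, 254.0])]
wrist flask [(0.9, [460.0, 117.0]), (0.18, [532.0, -277.0])]
```

```bash
python3 -c "
from bench import arm
print(arm.close_job())"
```

```text
the job is handed in; nothing more can be done
None
```

I set all three brown balance bottles down on the floor of the empty well beside their twins and handed the job in at about 36 s; the final check was by the detection networks only, as the picture allowance was used up. They placed each bottle at its well and the samples and flask still where they stood, though one oblique wrist reading put the squat jar about 10 mm off its well centre.

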